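# Load the optic mould on the sprung stage and latch it down

## Task

Stand the brass optic mould upright inside the low rim of the round sprung pad of the grey mould stage, then push the pad down with the mould on it and hold it down until the spring latch has slid in over the pad's edge and keeps it down by itself. A hidden stop inside the stage may be set or not: if the pad gives only a little and stops hard, push the stage's release plunger fully down once and try again. Then let go; leave the lidded jar, the empty tin and the tape roll where they are.

Things in the scene. Friction and masses are not known exactly. Their poses are not given: they have to be found in the camera images.
- mould: Brass optic mould: round flared cup, 64 mm across its rim, 58 mm at the waist, 60 mm at the foot, 56 mm tall, about 0.62 kg. Origin at the centre of its underside, z up. Starts standing on the table. Grip it from above on any diameter, 40 to 50 mm above its underside. Taken as solid to 3 mm below the rim: push it down while gripping it, or on its rim.
- stage: Mould stage: grey painted steel box fixed to the table, 46 mm high. Origin on the table under the pad's axis. The box reaches 60 mm to -x and +x, 56 mm to -y and 150 mm to +y; an 8 mm foot plate goes up to 33 mm farther. The latch stands on the +x side (from 48 to 128 mm from the pad's axis, its top 82 mm above the table), the release plunger 110 mm to +y.
- pad_top (a point): Centre of the flat top face of the stage's round sprung pad, 80 mm above the table while the pad is up. The flat inside the rim is 80 mm across; the rim stands 3 mm above it. Axes as the stage's.
- pad (a joint): How far the pad is pushed down, m: 0 up, 0.024 on its end stop. Spring about 9 N at the top, 17 N at the bottom (the mould alone does not sink it); the latch adds up to 8 N in passing. If the hidden stop is set, the pad gives about 3 mm and stops hard. Held by the latch it rests at about 0.021; push it past that, to 0.023 or 0.024, for the latch to enter.
- latch (a joint): Position of the spring latch bolt, m: 0 slid in towards the pad, growing to about 0.006 as the pad's tongue pushes it back in passing. With the pad fully down it slides back in over the tongue to 0 in about half a second. It reads 0 also while the pad is up.
- plunger_top (a point): Centre of the top of the release plunger, a round steel cap 32 mm across on a post at the end of the stage, 100 mm above the table when up. Pushing it straight down 14 mm moves the hidden stop out of the pad's way, where it stays.
- plunger (a joint): How far the release plunger is pushed down, m: 0 up, 0.014 fully down; takes 3 N at first and about 8 N at the bottom, and springs back.
- frit_jar: Bystander: glass jar with metal lid, 64 mm across, 92 mm tall; origin at the centre of its underside.
- tin_can: Bystander: empty food tin, 68 mm across, 100 mm tall; origin at the centre of its underside.
- tape_roll: Bystander: roll of tape lying flat, 67 mm across, 19 mm tall; origin at the centre of its underside.
Things that resemble listed ones, but are neither listed nor needed, are in the scene too. What is shaped like the mould but purple is not meant.

How it is judged:
By the outcome, as a careful person would: the job done as asked, in the order asked, and still so for the second after the job is handed in, with the robot touching nothing.
It also fails if it takes over 58 s, if anything falls off the work surface, if the arm or the gripper's body presses on something with over 40 N, if the wrist force passes 120 N, or if a joint passes its speed limit or range.

## Robot

A 6-joint arm with a two-finger parallel gripper is mounted at the origin on a cart in front of the work surface, level with it; the furniture and walls round the work are solid. World frame = base frame: x ahead of the robot, y to its left, z up, the work surface at z = 0. Lengths are in m, angles in rad, forces in N, time in s.
With the tool pointing down it reaches from about 0.35 to 0.875 m from the base axis. Payload 15.5 kg.
Tool frame: the origin (TCP) lies on the centre line of the jaws, within the pads' length; the fingertips stand bot.nose_length ahead of it and the grasp point (between the pads) lies 2 mm behind it (bot.nose_length is the distance from the TCP to the fingertips, in m); z points along the fingers, x is the direction in which the jaws open and shut, and the axes are right-handed (so a half turn about z gives the same grasp; the last joint's range is limited). The gripper opens to 85 mm and grips with 20 to 120 N. Pads are 22 mm wide; open, the fingers measure 114 mm over their backs; the gripper's body (76 mm by 85 mm) begins 54 mm behind the grasp point. The pads swing forward as they close: fully open they stand 13 mm farther back than shut.
Start: joints at [1.171, 0.494, 1.345, -0, 1.302, -0.096], TCP at [0.187, 0.596, 0.215] pointing down, gripper open.
Joint ranges: [-2.91, 2.91], [-0.82, 2.16], [0.22, 2.67], [-1.22, 4.37], [0.12, 2.79], [-3.08, 3.08]. Speed limits (rad/s): [1.89, 1.89, 2.57, 3.01, 3.01, 3.01].

## Interface

Orientations are given as a 3x3 rotation matrix whose columns are the frame's x, y, z axes.
In Python, from bench import bot gives the robot as it stands. Calls block until the motion is done:
- bot.move_to(position, orientation): joint-space move of the TCP to a pose.
- bot.move_l(position, ori=None, vel=0.15): straight line of the TCP; ori=None keeps the orientation; vel is the mean speed in m/s.
- bot.move_j(angles): joint-space move.
- bot.release() and bot.close_gripper(): open the fingers fully, or close them until they stop; the grip force is fixed at half the most.
- bot.hold(seconds).
- bot.ik(position, orientation): joint angles nearest the present ones, or None.
- bot.snapshot(name): name is "scene" or "top" or "wrist"; returns a dict with "img" (384x512x3 uint8, red, green, blue), "fovy" (degrees; the focal length in pixels is half the picture's height over the tangent of half this angle, whatever the lens; pixels are square), "cx", "cy" (the principal point, pixels), "eye" and "orientation" of the camera in the world. Camera axes: x right, y down, z forward; pixel columns grow to the right and rows downward; lengths in m; the calibration is good to about 2 mm. A picture is of the moment at which its call begins. There is no depth.
A pose or a line that the arm cannot do raises bot.Unreachable and nothing moves.
- bot.close_job(): hands the job in, once; it reports no verdict.
Readings, each from a call of its own:
- bot.read_t(): time.
- bot.read_q(): joint angles.
- bot.read_joint_vel(): joint speeds.
- bot.read_joint_torque(): joint torques, N m.
- bot.read_eef_pos(): TCP position.
- bot.read_orientation(): TCP orientation.
- bot.read_contact_force(): force on the tool from outside, world axes, zero at the start.
- bot.read_ft_torque(): the same for the moment, N m.
- bot.read_finger_gap(): finger opening in m.
Only numpy, scipy, OpenCV 4.12 (cv2) and the standard library are available. Lean on these libraries where they do the work, as an engineer would, in place of code of your own. Each camera call takes 0.05 s, during which the arm holds its last target.

## Working session

There is one attempt and no reset: what is moved stays moved. The work goes in short steps, each a Python script; the robot and the scene stay as the last script left them, time stands still between calls to the robot, and variables do not carry over. Pictures are saved under pics/ and viewed, and the job is handed in when it is done.

```bash
mkdir -p pics; ls; python3 - <<'E'
from bench import bot
import cv2
for n in ("scene","top","wrist"):
    s=bot.snapshot(n); cv2.imwrite(f"pics/{n}0.png",s["img"][:,:,::-1])
    print(n,s["fovy"],s["cx"],s["cy"],s["eye"],s["orientation"])
print(bot.nose_length,bot.read_t(),bot.read_contact_force(),bot.read_finger_gap())
E
```

```text
pics
scene 46.68226854259724 256.3584524780177 187.41098445103944 [-0.10382313 -0.01373254  0.91224954] [[ 0.32175408 -0.72556463  0.60830114]
 [-0.946801   -0.24215205  0.21196758]
 [-0.00649481 -0.64414156 -0.76487872]]
top 47.468734836651585 247.15398804761298 183.6187341123765 [0.43609536 0.2173592  1.11538765] [[-0.02879564 -0.99217772  0.12146677]
 [-0.99953653  0.02738025 -0.01330588]
 [ 0.00987601 -0.12179362 -0.99250631]]
wrist 66.34852330560997 252.9561157336147 191.4484170290434 [0.12237185 0.61695203 0.37312882] [[ 0.29985447  0.91896836  0.25609459]
 [ 0.95398442 -0.28856443 -0.08151252]
 [-0.00100764  0.26875215 -0.96320884]]
0.017 0.15 [ 0.1888102  -0.25072858 -0.73118011] 0.08522473233142216
```

View pics/top0.png

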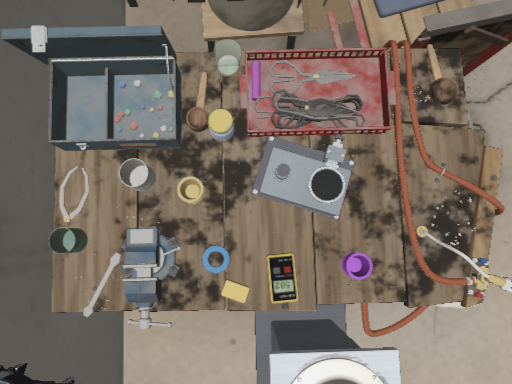

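View pics/scene0.png

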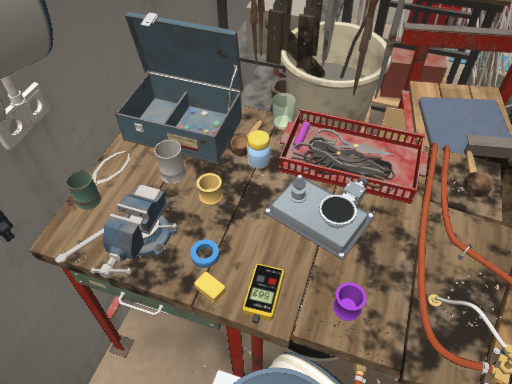

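View pics/wrist0.png

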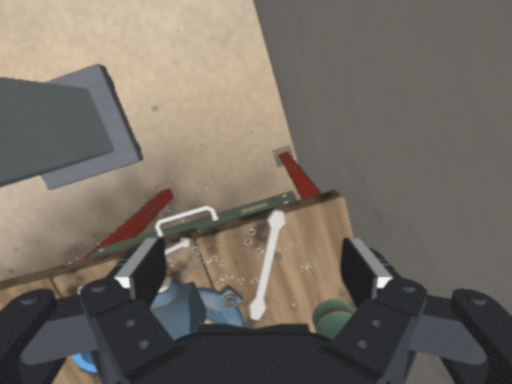

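The brass mould is at top px (190,190), the pad at (327,184), the plunger at (283,171), the latch at (335,152), and the purple decoy at (357,265). Next I'll zoom in and measure these.

```bash
cat > h.py <<'E'
import numpy as np, cv2
def ray(s,u,v):
    f=384/2/np.tan(np.radians(s["fovy"])/2)
    d=np.array(s["orientation"])@np.array([(u-s["cx"])/f,(v-s["cy"])/f,1.]); return np.array(s["eye"]),d
def onz(s,u,v,z):
    e,d=ray(s,u,v); return e+d*(z-e[2])/d[2]
def proj(s,p):
    f=384/2/np.tan(np.radians(s["fovy"])/2)
    c=np.array(s["orientation"]).T@(np.array(p)-s["eye"]); return c[0]/c[2]*f+s["cx"],c[1]/c[2]*f+s["cy"]
E
python3 - <<'E'
from bench import bot
from h import *
for n,rs in (("top",[(150,170,240,215),(250,130,370,225)]),("scene",[(185,160,235,215),(260,170,380,260)])):
    s=bot.snapshot(n); im=s["img"][:,:,::-1].copy()
    c=[cv2.resize(im[b:d,a:c_],None,fx=600/(d-b) if 0 else 4,fy=4,interpolation=cv2.INTER_CUBIC) for a,b,c_,d in rs]
    H=max(x.shape[0] for x in c); c=[cv2.copyMakeBorder(x,0,H-x.shape[0],0,5,0) for x in c]
    o=np.hstack(c); print(o.shape)
    if o.shape[1]>800:o=o[:,:]; o=cv2.resize(o,None,fx=800/o.shape[1],fy=800/o.shape[1])
    cv2.imwrite(f"pics/crop_{n}.png",o)
    hsv=cv2.cvtColor(im,cv2.COLOR_BGR2HSV)
    # mould
    m=cv2.inRange(hsv,(15,90,60),(32,255,255)); 
    x0,y0,x1,y1={"top":(172,172,210,210),"scene":(190,165,230,212)}[n]
    mm=np.zeros_like(m); mm[y0:y1,x0:x1]=m[y0:y1,x0:x1]
    cs,_=cv2.findContours(mm,cv2.RETR_EXTERNAL,cv2.CHAIN_APPROX_NONE)
    k=max(cs,key=cv2.contourArea); print(n,"mould",cv2.boundingRect(k),cv2.contourArea(k),cv2.fitEllipse(cv2.convexHull(k)))
    x0,y0,x1,y1={"top":(300,160,350,210),"scene":(312,188,362,230)}[n]
    m=cv2.inRange(hsv,(0,0,0),(180,255,60)); mm=np.zeros_like(m); mm[y0:y1,x0:x1]=m[y0:y1,x0:x1]
    cs,_=cv2.findContours(mm,cv2.RETR_EXTERNAL,cv2.CHAIN_APPROX_NONE)
    k=max(cs,key=cv2.contourArea); e=cv2.fitEllipse(cv2.convexHull(k)); print(n,"pad",cv2.boundingRect(k),e,onz(s,*e[0],0.08))
E
```

```text
(380, 850, 3)
top mould (180, 179, 21, 20) 123.5 ((189.76153564453125, 188.75209045410156), (19.780622482299805, 20.178119659423828), 67.48013305664062)
top pad (312, 170, 30, 30) ((326.40252685546875, 184.5060272216797), (29.250890731811523, 29.815296173095703), 120.59513854980469) [0.55544109 0.01398558 0.08      ]
(360, 690, 3)
scene mould (190, 172, 35, 40) 1002.0 ((204.23757934570312, 193.17591857910156), (40.2462043762207, 45.524269104003906), 43.83742904663086)
scene pad (322, 197, 31, 25) ((337.31689453125, 209.0194854736328), (23.799474716186523, 31.166034698486328), 101.55859375) [0.55543605 0.01542371 0.08      ]
```

View pics/crop_top.png

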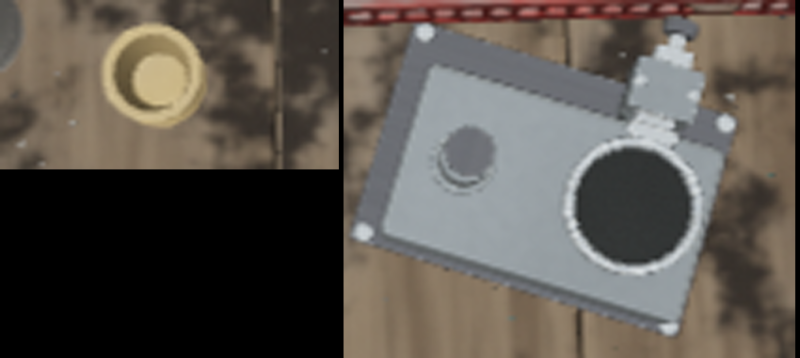

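View pics/crop_scene.png

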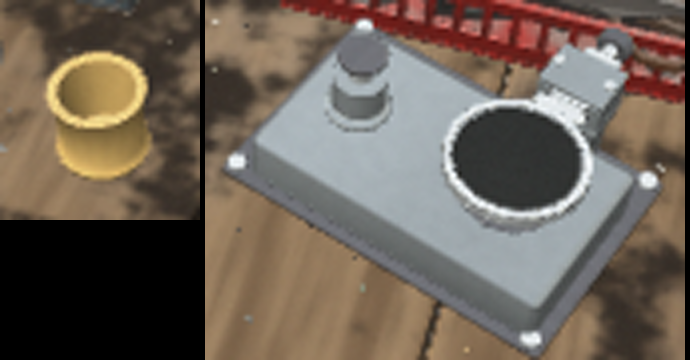

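```bash
python3 - <<'E'
from bench import bot
from h import *
out=[]
for n in ("top","scene"):
    s=bot.snapshot(n); im=s["img"][:,:,::-1].copy()
    hsv=cv2.cvtColor(im,cv2.COLOR_BGR2HSV)
    x0,y0,x1,y1={"top":(172,172,210,210),"scene":(190,165,230,212)}[n]
    sub=hsv[y0:y1,x0:x1]
    m=cv2.inRange(hsv,(12,40,130),(35,255,255)) if n=="top" else cv2.inRange(hsv,(12,70,150),(35,255,255))
    mm=np.zeros_like(m); mm[y0:y1,x0:x1]=m[y0:y1,x0:x1]
    cs,_=cv2.findContours(mm,cv2.RETR_EXTERNAL,cv2.CHAIN_APPROX_NONE)
    k=max(cs,key=cv2.contourArea); e=cv2.fitEllipse(cv2.convexHull(k))
    print(n,cv2.boundingRect(k),e,onz(s,*e[0],0.056))
    cv2.imwrite(f"pics/m_{n}.png",cv2.resize(np.vstack([mm[y0:y1,x0:x1]]),None,fx=6,fy=6,interpolation=0))
    pl={"top":(283.1,170.4),"scene":(299.3,184)}[n]
    print("plunger",onz(s,*pl,0.1)); out.append(s)
    if n=="scene": print("mould rim by eye",onz(s,185+97/4,160+90/4,0.056))
    else: print("mould by eye", onz(s,190.9,190.2,.056))
p=np.array([.5554,.0147]);pl=onz(out[0],283.1,170.4,.1)[:2]; pl2=onz(out[1],299.3,184,.1)[:2]
for q in(pl,pl2): d=q-p; print(np.hypot(*d),np.degrees(np.arctan2(-d[0],d[1])))
E
```

```text
top (172, 175, 35, 35) ((186.2731475830078, 195.55520629882812), (39.269287109375, 46.27032470703125), 143.78912353515625) [0.54058845 0.35206147 0.056     ]
plunger [0.58935914 0.11827338 0.1       ]
mould by eye [0.55337856 0.34065134 0.056     ]
scene (195, 173, 27, 19) ((208.2881622314453, 182.19374084472656), (18.5477352142334, 26.200420379638672), 85.10035705566406) [0.55486301 0.34511733 0.056     ]
plunger [0.58491649 0.11703526 0.1       ]
mould rim by eye [0.55468686 0.34239719 0.056     ]
0.10899848328708402 -18.153033206847805
0.10650694085408643 -16.08911447847495
```

View pics/m_top.png

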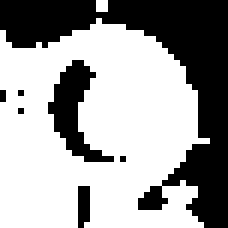

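View pics/m_scene.png

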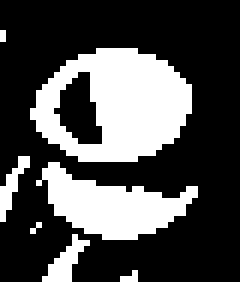

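```bash
cat >> h.py <<'E'
Y=np.radians(-17)
sx=np.array([np.cos(Y),np.sin(Y),0]); sy=np.array([-np.sin(Y),np.cos(Y),0])
def R(s=1):
    x=s*sy; z=np.array([0,0,-1.]); return np.column_stack([x,np.cross(z,x),z])
def dump(s,name,k=1.5):
    cv2.imwrite("pics/"+name,cv2.resize(s["img"][:,:,::-1],None,fx=k,fy=k,interpolation=cv2.INTER_CUBIC))
E
python3 - <<'E'
from bench import bot
from h import *
for s in(1,-1):
  for p in((.554,.3415,.24),(.5554,.0147,.2)): print(s,bot.ik(p,R(s)))
q=bot.read_q()
c=min((1,-1),key=lambda s:abs(bot.ik((.554,.3415,.24),R(s))[5]-q[5])); print(c)
bot.move_to((.554,.3415,.2),R(c))
print(bot.read_t(),bot.read_eef_pos(),bot.read_contact_force())
s=bot.snapshot("wrist"); dump(s,"w1.png"); print(proj(s,(.554,.3415,.056)))
dump(bot.snapshot("scene"),"s1.png")
E
```

```text
1 [ 4.60701616e-01  5.10496096e-01  1.24365023e+00 -4.44089210e-16
  1.38744633e+00 -8.13388738e-01]
1 [-8.10180572e-02  4.12309928e-01  1.53853540e+00 -4.44089210e-16
  1.19074732e+00 -1.35510841e+00]
-1 [ 4.60701616e-01  5.10496096e-01  1.24365023e+00 -4.44089210e-16
  1.38744633e+00  2.32820392e+00]
-1 [-8.10180572e-02  4.12309928e-01  1.53853540e+00 -4.44089210e-16
  1.19074732e+00  1.78648424e+00]
1
1.9917 [0.55333746 0.34244548 0.20006638] [ 0.7531388   0.20258671 -0.59471481]
(np.float64(251.85226694464856), np.float64(177.11068313612355))
```

View pics/w1.png

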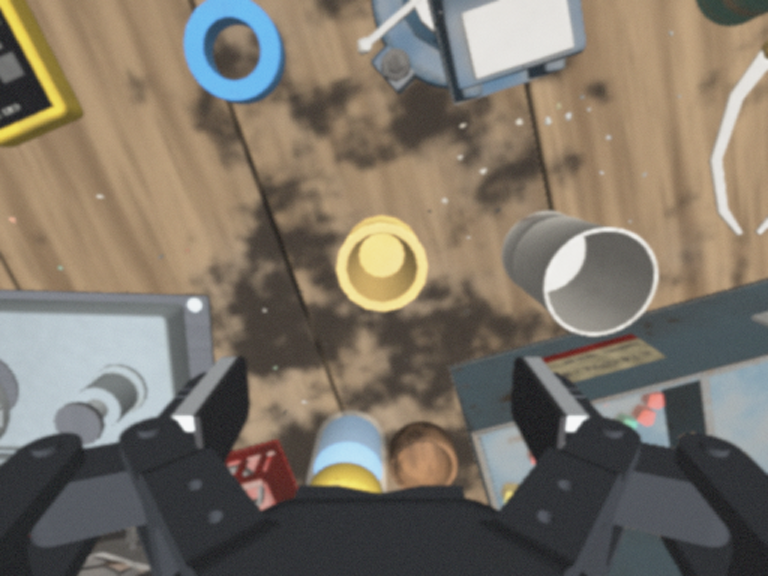

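View pics/s1.png

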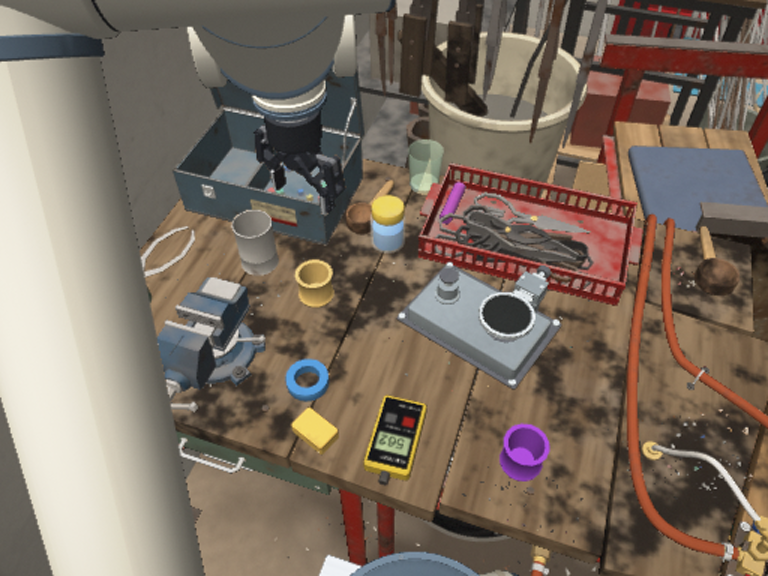

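```bash
python3 - <<'E'
from bench import bot
from h import *
s=bot.snapshot("wrist"); hsv=cv2.cvtColor(s["img"],cv2.COLOR_RGB2HSV)
g=s["img"][150:200,232:276]
p=onz(s,254.7,175.3,.056); print(p, bot.read_eef_pos())
c=(np.array([.554,.3415])*2+p[:2])/3; print(c)
bot.move_l((*c,.1),R(1),vel=.12); print(bot.read_contact_force())
bot.move_l((*c,.043),R(1),vel=.08)
print(bot.read_t(),bot.read_eef_pos(),bot.read_contact_force())
dump(bot.snapshot("scene"),"s2.png");dump(bot.snapshot("wrist"),"w2.png")
E
```

```text
[0.55302221 0.34498071 0.056     ] [0.55339327 0.34239612 0.20009692]
[0.55367407 0.34266024]
[ 0.82379806 -0.6831382  -0.66128372]
3.9833 [0.55393077 0.34277189 0.04327029] [-0.30001502  0.6640212   1.26672246]
```

View pics/w2.png

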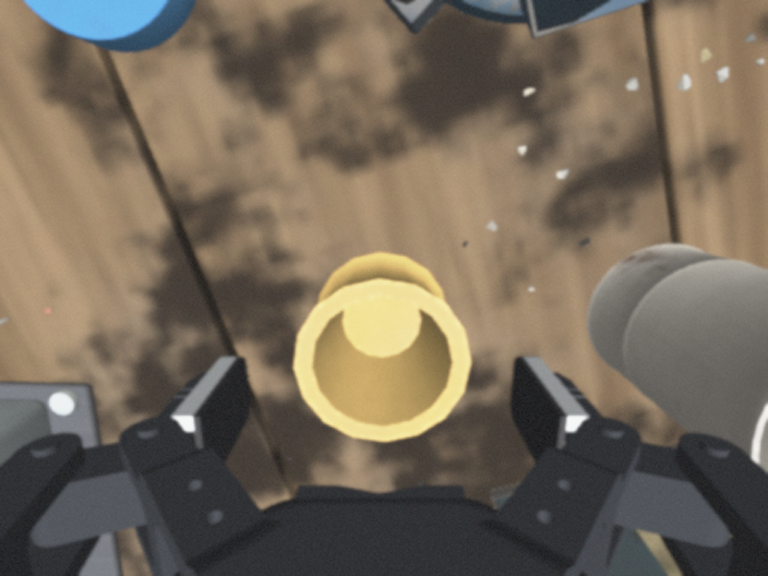

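View pics/s2.png

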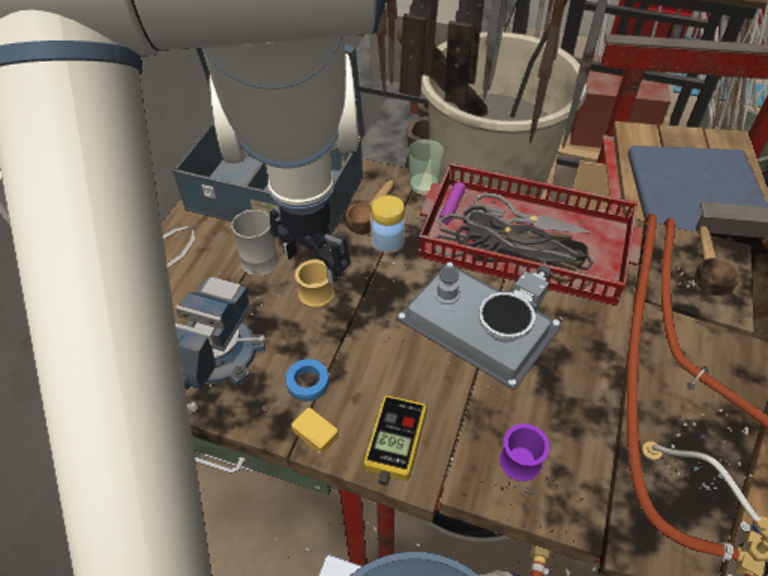

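```bash
python3 - <<'E'
from bench import bot
from h import *
p=bot.read_eef_pos(); Ro=np.array(bot.read_orientation()); print(np.round(Ro,3))
for n in("wrist","scene"):
    s=bot.snapshot(n)
    for d in(-.043,.043):
      for z in(-.02,0.,.017): print(n,d,z,np.round(np.array(proj(s,p+Ro@[d,0,z]))*1.5))
    print("rim",np.array(proj(s,(p[0],p[1],.056)))*1.5)
    if n=="wrist": print(onz(s,382/1.5,360/1.5,.056), s["eye"])
E
```

```text
[[ 0.292  0.956  0.001]
 [ 0.956 -0.292  0.   ]
 [ 0.001  0.001 -1.   ]]
wrist -0.043 -0.02 [253. 369.]
wrist -0.043 0.0 [267. 346.]
wrist -0.043 0.017 [277. 330.]
wrist 0.043 -0.02 [503. 369.]
wrist 0.043 0.0 [489. 346.]
wrist 0.043 0.017 [480. 330.]
rim [378.2169884  359.39971436]
[0.55465243 0.34407103 0.056     ] [0.48922847 0.36303965 0.20189858]
scene -0.043 -0.02 [333. 282.]
scene -0.043 0.0 [334. 290.]
scene -0.043 0.017 [334. 296.]
scene 0.043 -0.02 [294. 260.]
scene 0.043 0.0 [295. 268.]
scene 0.043 0.017 [296. 274.]
rim [313.48508134 273.96786854]
```

```bash
python3 - <<'E'
from bench import bot
from h import *
p=bot.read_eef_pos(); Ro=np.array(bot.read_orientation())
a=[]
for n,(x0,y0,x1,y1) in (("wrist",(90,190,390,384)),("scene",(160,120,270,220))):
    s=bot.snapshot(n); im=s["img"][:,:,::-1].copy(); k=2 if n=="wrist" else 5
    im=cv2.resize(im[y0:y1,x0:x1],None,fx=k,fy=k,interpolation=cv2.INTER_CUBIC)
    for z,c in((-.03,(255,0,255)),(-.015,(0,255,0)),(0,(0,0,255)),(.017,(255,255,0))):
      for d in(-.0425,.0425):
        q=[np.array(proj(s,p+Ro@[d,y,z])) for y in(-.011,.011)]
        q=[tuple(int(v) for v in (t-[x0,y0])*k) for t in q]; cv2.line(im,q[0],q[1],c,1)
    cv2.imwrite(f"pics/z_{n}.png",im)
E
```

```text
(no output)
```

View pics/z_wrist.png

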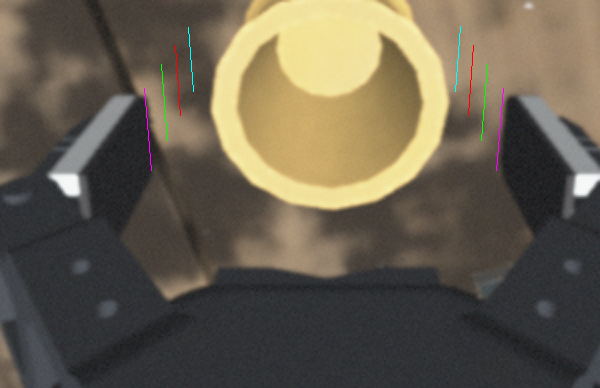

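View pics/z_scene.png

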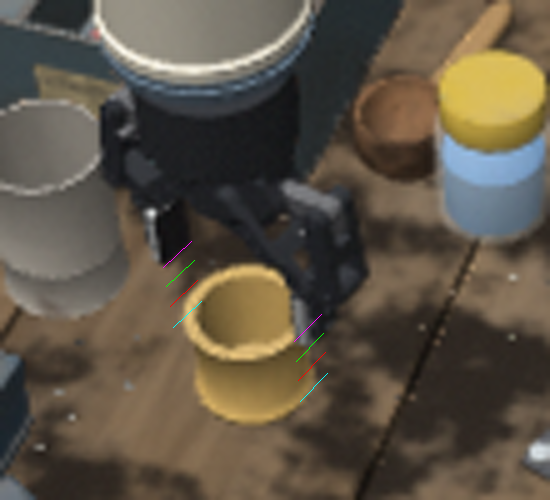

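The overlay shows the open fingertips about 30 mm behind the TCP in both views. That is higher than the stated geometry, so I'll go lower in a safe step and look again.

```bash
python3 - <<'E'
from bench import bot
from h import *
p=bot.read_eef_pos()
bot.move_l((.5543,.3432,.022),R(1),vel=.08)
print(bot.read_t(),bot.read_eef_pos(),bot.read_contact_force())
p=bot.read_eef_pos(); Ro=np.array(bot.read_orientation())
for n,(x0,y0,x1,y1) in (("wrist",(90,190,390,384)),("scene",(160,120,270,220))):
    s=bot.snapshot(n); im=s["img"][:,:,::-1].copy(); k=2 if n=="wrist" else 5
    im=cv2.resize(im[y0:y1,x0:x1],None,fx=k,fy=k,interpolation=cv2.INTER_CUBIC)
    for z,c in((-.03,(255,0,255)),(-.015,(0,255,0)),(0,(0,0,255)),(.017,(255,255,0))):
      for d in(-.0425,.0425):
        q=[np.array(proj(s,p+Ro@[d,y,z])) for y in(-.011,.011)]
        q=[tuple(int(v) for v in (t-[x0,y0])*k) for t in q]; cv2.line(im,q[0],q[1],c,1)
    cv2.imwrite(f"pics/z2_{n}.png",im)
E
```

```text
4.7 [0.55386693 0.34299341 0.02116758] [ 0.83733118 -0.03285004  0.68468175]
```

View pics/z2_wrist.png

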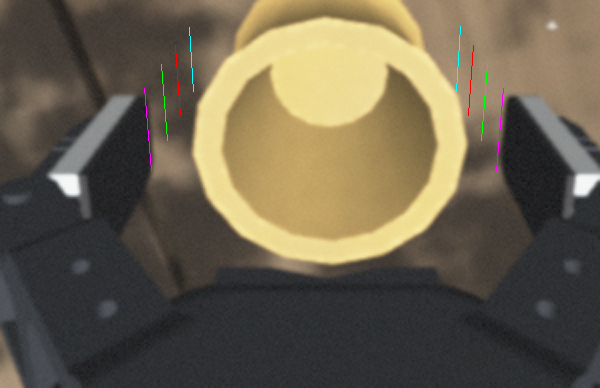

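View pics/z2_scene.png

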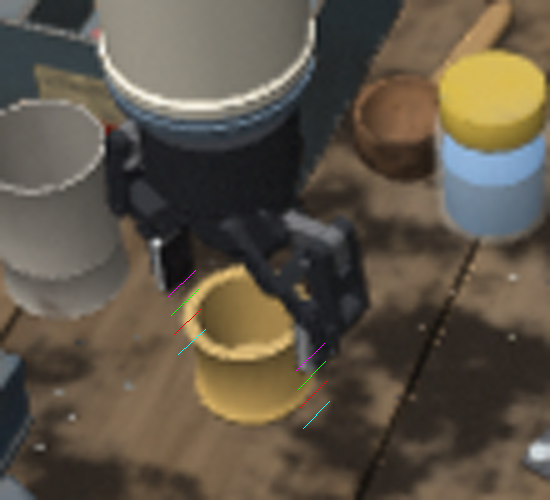

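```bash
python3 - <<'E'
from bench import bot
from h import *
for z in (.016,.011,.007,.004):
    bot.move_l((.5543,.3434,z),R(1),vel=.05)
    f=bot.read_contact_force(); print(z,bot.read_eef_pos(),np.round(f,2))
    if abs(f[2])>4: break
p=bot.read_eef_pos(); Ro=np.array(bot.read_orientation())
for n,(x0,y0,x1,y1) in (("wrist",(90,190,390,384)),("scene",(160,120,270,220))):
    s=bot.snapshot(n); im=s["img"][:,:,::-1].copy(); k=2 if n=="wrist" else 5
    im=cv2.resize(im[y0:y1,x0:x1],None,fx=k,fy=k,interpolation=cv2.INTER_CUBIC)
    cv2.imwrite(f"pics/z3_{n}.png",im)
print(bot.read_t())
E
python3 -c "
import cv2,numpy as np
a=cv2.imread('pics/z3_wrist.png');b=cv2.imread('pics/z3_scene.png')
a=cv2.resize(a,(430,278));b=cv2.resize(b,(366,333));o=np.zeros((333,796,3),np.uint8);o[:278,:430]=a;o[:,430:]=b;cv2.imwrite('pics/z3.png',o)"
```

```text
0.016 [0.55408427 0.34330757 0.01570896] [-0.15 -0.34 -0.71]
0.011 [0.55409843 0.34326201 0.01064954] [ 0.32 -0.09 -0.73]
0.007 [0.55416238 0.3433028  0.00675174] [0.81 0.82 0.81]
0.004 [0.55416232 0.34334669 0.00378632] [-0.34  0.32  0.39]
5.9167
```

View pics/z3.png

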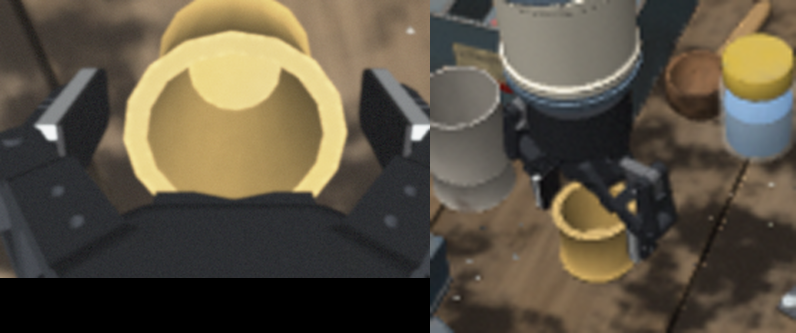

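```bash
python3 - <<'E'
from bench import bot
from h import *
bot.close_gripper()
print(bot.read_finger_gap(),bot.read_eef_pos(),np.round(bot.read_contact_force(),2),bot.read_t())
p=bot.read_eef_pos(); Ro=np.array(bot.read_orientation())
im=[]
for n,(x0,y0,x1,y1),k in (("wrist",(90,190,390,384),1.4),("scene",(160,120,270,220),3.4)):
    s=bot.snapshot(n); a=s["img"][:,:,::-1].copy()
    a=cv2.resize(a[y0:y1,x0:x1],None,fx=k,fy=k,interpolation=cv2.INTER_CUBIC)
    for z,c in((-.03,(255,0,255)),(-.015,(0,255,0)),(0,(0,0,255))):
      for d in(-.032,.032):
        q=[np.array(proj(s,p+Ro@[d,y,z])) for y in(-.011,.011)]
        q=[tuple(int(v) for v in (t-[x0,y0])*k) for t in q]; cv2.line(a,q[0],q[1],c,1)
    im.append(a)
H=max(a.shape[0] for a in im)
cv2.imwrite("pics/g.png",np.hstack([cv2.copyMakeBorder(a,0,H-a.shape[0],0,0,0) for a in im]))
E
```

```text
0.05917240160198148 [0.55452968 0.34359658 0.00508863] [-4.02 -1.81 15.86] 6.3083
```

View pics/g.png

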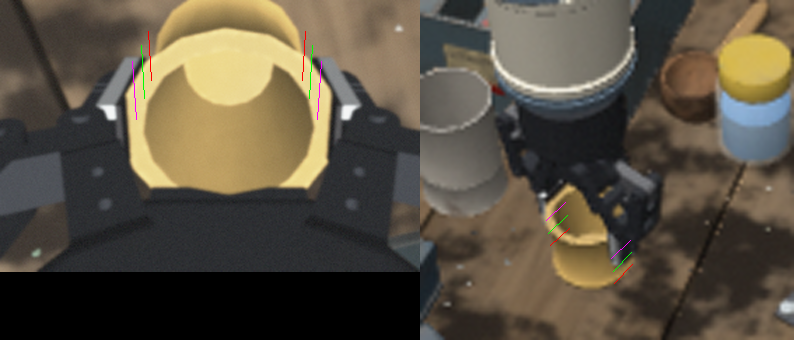

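```bash
python3 - <<'E'
from bench import bot
from h import *
p=bot.read_eef_pos(); Ro=np.array(bot.read_orientation()); s=bot.snapshot("wrist")
for y in(-.038,-.0425):
  for h in(.05,.06,.07,.08,.09,.1): print(y,h,np.round(proj(s,p+Ro@[0,y,-h])))
for h in (.02,.025,.03,.035,.04): print("tip corner",h,np.round(proj(s,p+Ro@[-.0296,-.011,-h])))
print(bot.read_contact_force(), "seen palm row 324; tip corner",90+130/1.4,190+60/1.4)
E
```

```text
-0.038 0.05 [252. 190.]
-0.038 0.06 [252. 198.]
-0.038 0.07 [251. 207.]
-0.038 0.08 [251. 218.]
-0.038 0.09 [251. 232.]
-0.038 0.1 [251. 251.]
-0.0425 0.05 [252. 179.]
-0.0425 0.06 [252. 185.]
-0.0425 0.07 [251. 193.]
-0.0425 0.08 [251. 203.]
-0.0425 0.09 [251. 216.]
-0.0425 0.1 [251. 232.]
tip corner 0.02 [194. 226.]
tip corner 0.025 [192. 230.]
tip corner 0.03 [189. 234.]
tip corner 0.035 [187. 239.]
tip corner 0.04 [185. 243.]
[-4.07102469 -2.48864883 14.97811951] seen palm row 324; tip corner 182.85714285714286 232.85714285714286
```

```bash
python3 - <<'E'
from bench import bot
from h import *
bot.move_l((.5545,.3436,.03),R(1),vel=.06)
print(bot.read_finger_gap(),np.round(bot.read_contact_force(),2))
bot.move_l((.5545,.3436,.17),R(1),vel=.15)
print(bot.read_finger_gap(),bot.read_eef_pos(),np.round(bot.read_contact_force(),2),bot.read_t())
s=bot.snapshot("scene");dump(s,"s4.png");cv2.imwrite("pics/s4z.png",cv2.resize(s["img"][60:210,130:290,::-1],None,fx=4,fy=4,interpolation=2))
dump(bot.snapshot("wrist"),"w4.png")
E
```

```text
0.05897195172739851 [ 0.3  -0.4  -6.78]
0.058642848649005694 [0.55389982 0.34332842 0.16895161] [ 0.24  0.22 -6.94] 8.125
```

View pics/s4z.png

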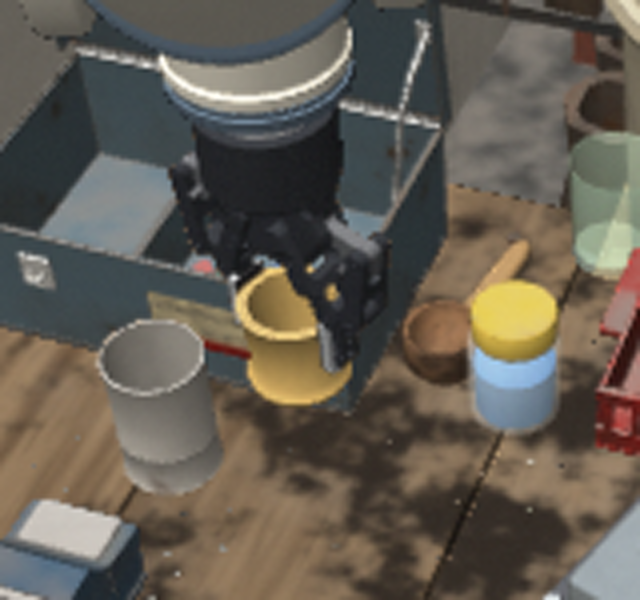

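View pics/w4.png

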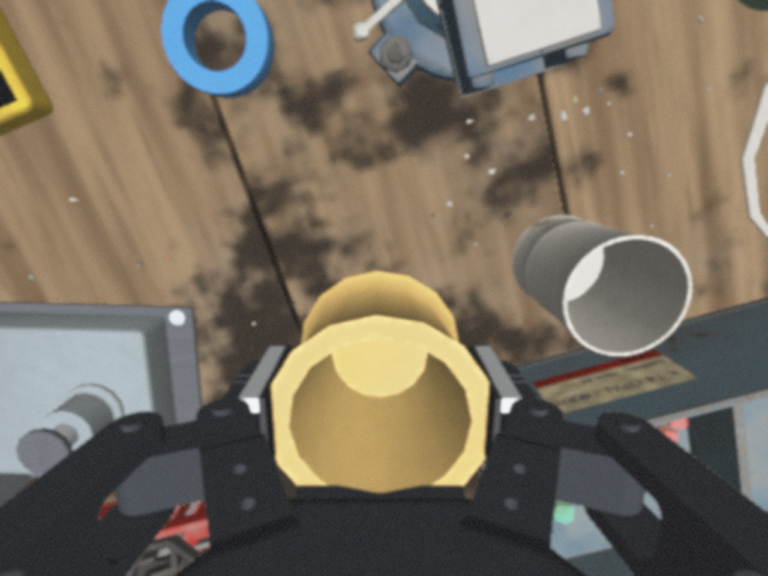

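```bash
python3 - <<'E'
from bench import bot
from h import *
s=bot.snapshot("wrist"); p=bot.read_eef_pos(); print(onz(s,380/1.5,405/1.5,p[2]+.051)-p)
bot.move_to((.5554,.0147,.17),R(1))
print(bot.read_finger_gap(),bot.read_eef_pos(),np.round(bot.read_contact_force(),2),bot.read_t())
dump(bot.snapshot("wrist"),"w5.png");s=bot.snapshot("scene")
cv2.imwrite("pics/s5z.png",cv2.resize(s["img"][80:280,240:400,::-1],None,fx=3,fy=3,interpolation=2))
E
```

```text
[-0.00409884  0.00186261  0.051     ]
0.05900487237520054 [0.55574468 0.01565241 0.17006659] [-1.07  0.82 -5.88] 9.525
```

View pics/w5.png

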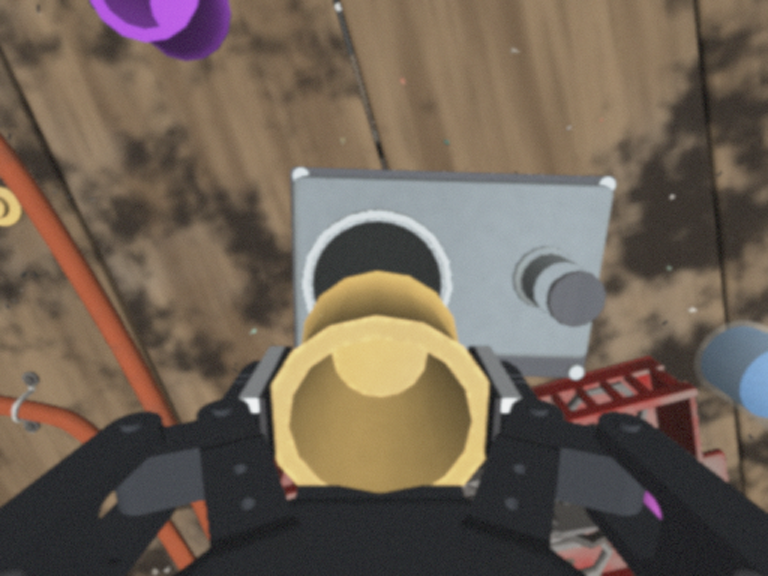

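View pics/s5z.png

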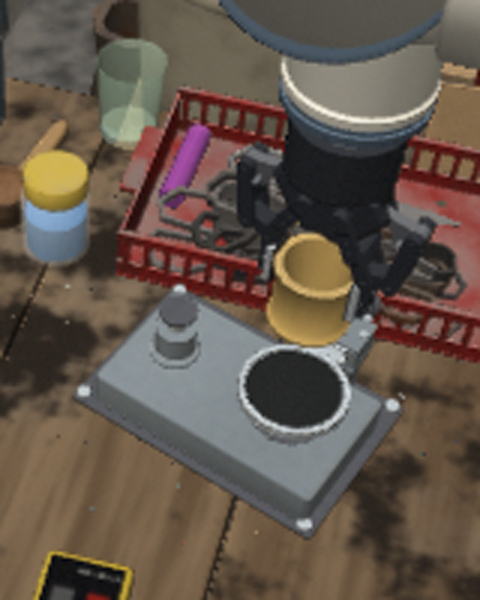

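```bash
python3 - <<'E'
from bench import bot
from h import *
s=bot.snapshot("wrist"); p=bot.read_eef_pos(); Ro=np.array(bot.read_orientation())
print("pad",onz(s,377/1.5,280/1.5,.082),p)
for y in(-.03,-.034): print(np.array(proj(s,p+Ro@[0,y,.005]))*1.5, "rim",np.array(proj(s,p+Ro@[0,y-.002,-.051]))*1.5)
c=np.array([.5554,.0147])
bot.move_l((*c,.1),R(1),vel=.12)
print(bot.read_eef_pos(),np.round(bot.read_contact_force(),2),bot.read_t())
dump(bot.snapshot("wrist"),"w6.png");s=bot.snapshot("scene")
cv2.imwrite("pics/s6z.png",cv2.resize(s["img"][80:280,240:400,::-1],None,fx=3,fy=3,interpolation=2))
E
```

```text
pad [0.55225692 0.01592384 0.082     ] [0.5556341  0.01578515 0.16996241]
[377.98545599 267.24954578] rim [377.31971438 308.83534819]
[377.96775085 256.9224989 ] rim [377.28699729 293.88275019]
[0.55584495 0.01476985 0.1004935 ] [-0.35 -0.   -6.79] 10.4083
```

View pics/w6.png

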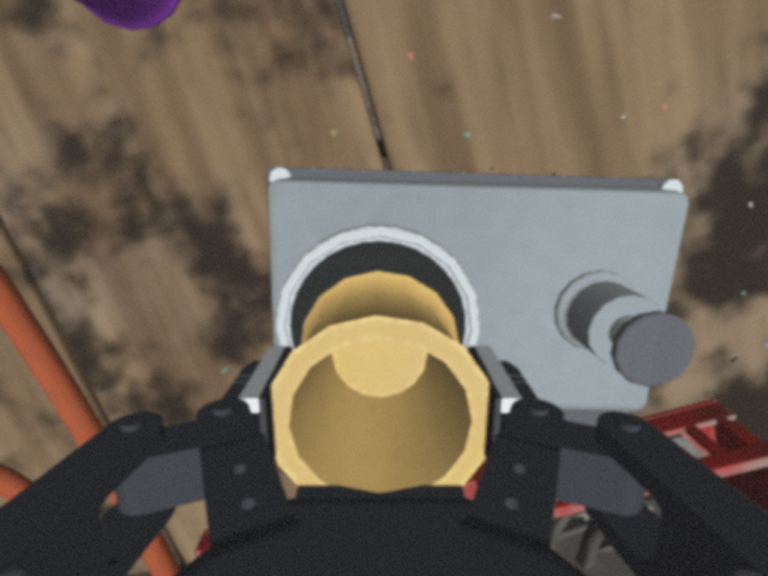

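View pics/s6z.png

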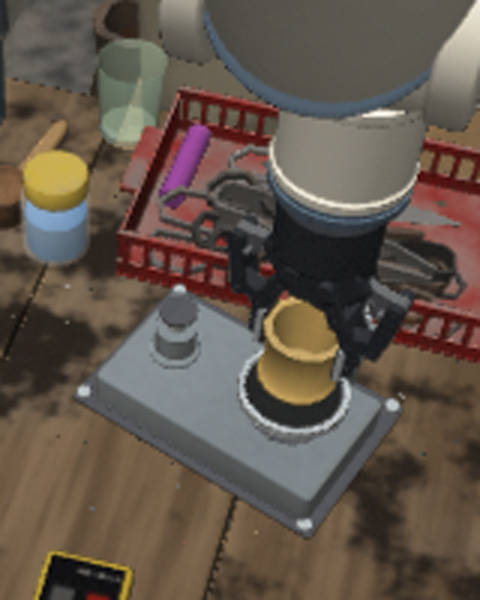

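```bash
cat >> h.py <<'E'
def step(bot,x,y,z,vel=.04):
    bot.move_l((x,y,z),R(1),vel=vel); f=bot.read_contact_force(); p=bot.read_eef_pos()
    print(f"cmd {z:.4f} z {p[2]:.4f} F {np.round(f,1)} t {bot.read_t():.2f}"); return f
E
python3 - <<'E'
from bench import bot
from h import *
for z in (.09,.087,.085,.083,.081,.079,.077):
    f=step(bot,.554,.0147,z)
    if f[2]>25: break
print(bot.read_finger_gap())
E
```

```text
cmd 0.0900 z 0.0898 F [ 0.   0.1 -6.5] t 10.91
cmd 0.0870 z 0.0868 F [-0.6  0.4 -6.9] t 11.16
cmd 0.0850 z 0.0852 F [-1.7  1.1 -3.1] t 11.41
cmd 0.0830 z 0.0832 F [-2.  -0.6  3.4] t 11.66
cmd 0.0810 z 0.0810 F [-1.4 -0.5  3.3] t 11.91
cmd 0.0790 z 0.0792 F [-3.5 -1.1  6.8] t 12.16
cmd 0.0770 z 0.0774 F [-4.9  0.4 11.5] t 12.41
0.05901308935430003
```

```bash
python3 - <<'E'
from bench import bot
from h import *
for z in (.074,.071):
    f=step(bot,.554,.0147,z)
    if f[2]>30: break
print(bot.read_finger_gap())
s=bot.snapshot("scene")
cv2.imwrite("pics/s7z.png",cv2.resize(s["img"][120:270,250:400,::-1],None,fx=4,fy=4,interpolation=2))
dump(bot.snapshot("wrist"),"w7.png")
E
```

```text
cmd 0.0740 z 0.0743 F [-3.  -0.6  6.7] t 12.66
cmd 0.0710 z 0.0711 F [-2.3 -1.4  6.3] t 12.91
0.058810645382974015
```

View pics/s7z.png

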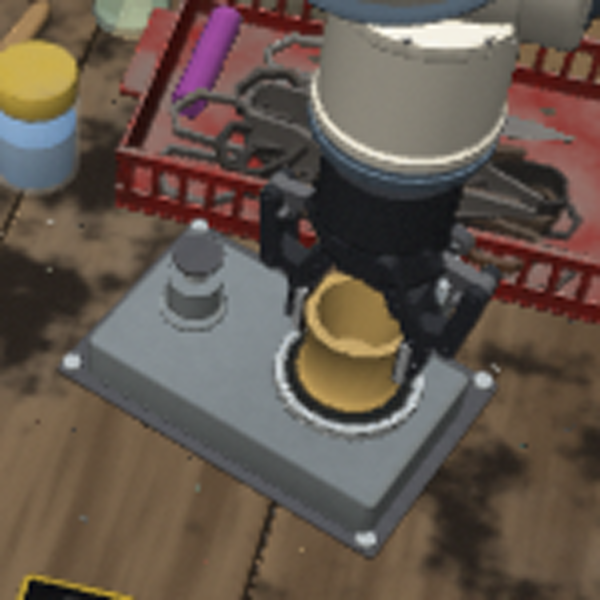

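View pics/w7.png

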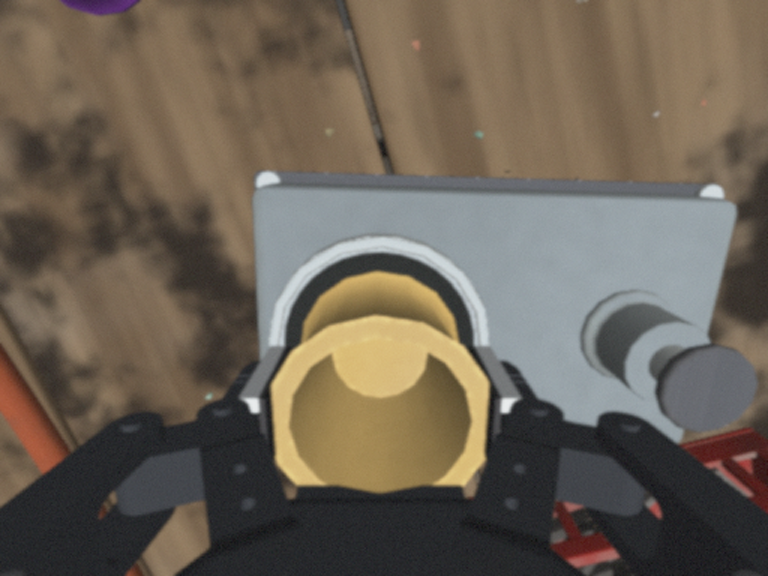

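The pad is sinking with the mould inside its rim. The hidden stop isn't set, so I'll push on to the end stop.

```bash
python3 - <<'E'
from bench import bot
from h import *
z=.068
while z>.055:
    f=step(bot,.554,.0147,z)
    if f[2]>32: break
    z-= .003 if z>.0645 else .001
bot.hold(1.0); print(np.round(bot.read_contact_force(),1),bot.read_eef_pos(),bot.read_finger_gap(),bot.read_t())
s=bot.snapshot("scene")
cv2.imwrite("pics/s8z.png",cv2.resize(s["img"][120:270,250:400,::-1],None,fx=4,fy=4,interpolation=2))
E
```

```text
cmd 0.0680 z 0.0681 F [-3.  -0.5  6.1] t 13.26
cmd 0.0650 z 0.0651 F [-1.9 -1.3  6.5] t 13.51
cmd 0.0620 z 0.0622 F [-3.5 -1.4 10.3] t 13.76
cmd 0.0610 z 0.0613 F [-4.  -0.3  9.5] t 14.01
cmd 0.0600 z 0.0609 F [-6.4 -1.9 21. ] t 14.26
cmd 0.0590 z 0.0607 F [-10.3  -0.4  36.4] t 14.51
[-9.9 -1.  36.3] [0.55451528 0.01462175 0.0606672 ] 0.05916597905900196 15.5083
```

View pics/s8z.png

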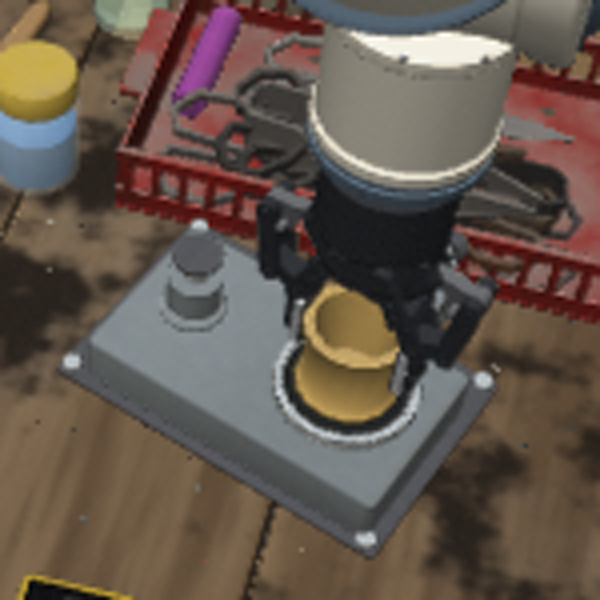

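```bash
python3 - <<'E'
from bench import bot
from h import *
for z in (.0605,.0622,.0636,.0642): f=step(bot,.554,.0147,z)
E
```

```text
cmd 0.0605 z 0.0610 F [-4.2 -0.3  9. ] t 15.81
cmd 0.0622 z 0.0626 F [-3.1 -0.9  9.5] t 16.06
cmd 0.0636 z 0.0640 F [-3.1 -0.4  9.1] t 16.31
cmd 0.0642 z 0.0643 F [-1.8 -1.   5.6] t 16.56
```

```bash
python3 - <<'E'
from bench import bot
from h import *
for z in (.0650,.0656): f=step(bot,.554,.0147,z)
bot.hold(.3);print(bot.read_contact_force())
E
```

```text
cmd 0.0650 z 0.0648 F [ 0.8 -0.8 -3.7] t 16.81
cmd 0.0656 z 0.0653 F [ 0.4 -0.7 -6.3] t 17.06
[ 0.33120481 -0.69290487 -7.01774593]
```

The pad is held: the spring force vanished at about 21 mm of travel. I'll seat the mould again, release and retreat.

```bash
python3 - <<'E'
from bench import bot
from h import *
step(bot,.554,.0147,.0645)
bot.release(); print(bot.read_finger_gap(),np.round(bot.read_contact_force(),1),bot.read_t())
step(bot,.554,.0147,.09,.08)
step(bot,.554,.0147,.2,.15)
bot.move_to((.45,.30,.25),R(1)); bot.hold(.3)
print(np.round(bot.read_contact_force(),1),bot.read_t())
a=[]
for n,(x0,y0,x1,y1) in(("top",(150,110,375,290)),("scene",(230,130,400,270))):
    s=bot.snapshot(n); dump(s,n+"9.png"); 
    if n=="top": im=s["img"][120:220,255:365]
    else: im=s["img"][150:265,255:385]
    cv2.imwrite(f"pics/{n}9z.png",cv2.resize(im[:,:,::-1],None,fx=5,fy=5,interpolation=2))
E
```

```text
cmd 0.0645 z 0.0647 F [-1.4 -0.7 -1.4] t 17.61
0.08536151287597817 [-0.2 -0.  -0.7] 17.9917
cmd 0.0900 z 0.0902 F [-0.1  0.8 -0.7] t 18.46
cmd 0.2000 z 0.1990 F [-0.5  0.5 -0.3] t 19.34
[-0.   0.5 -0.3] 20.8167
```

View pics/top9z.png

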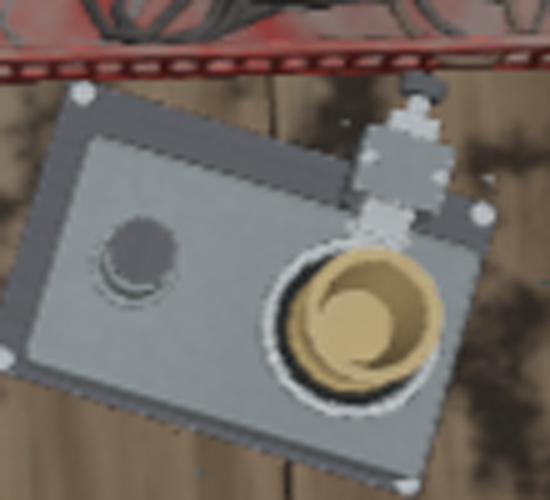

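View pics/scene9z.png

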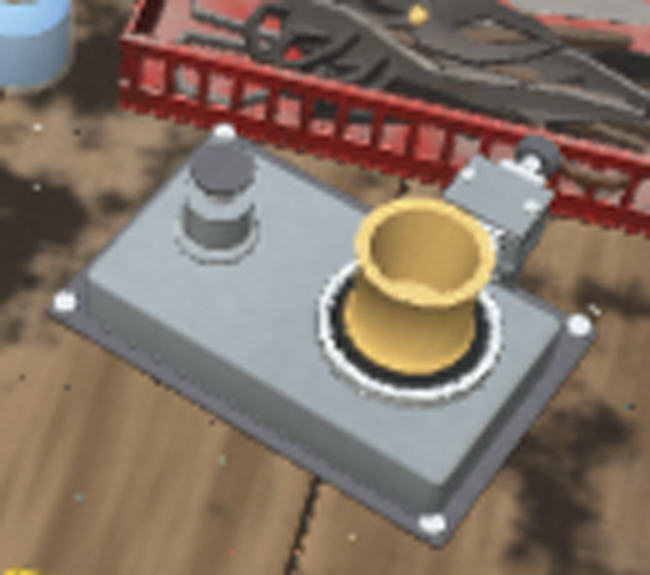

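View pics/top9.png

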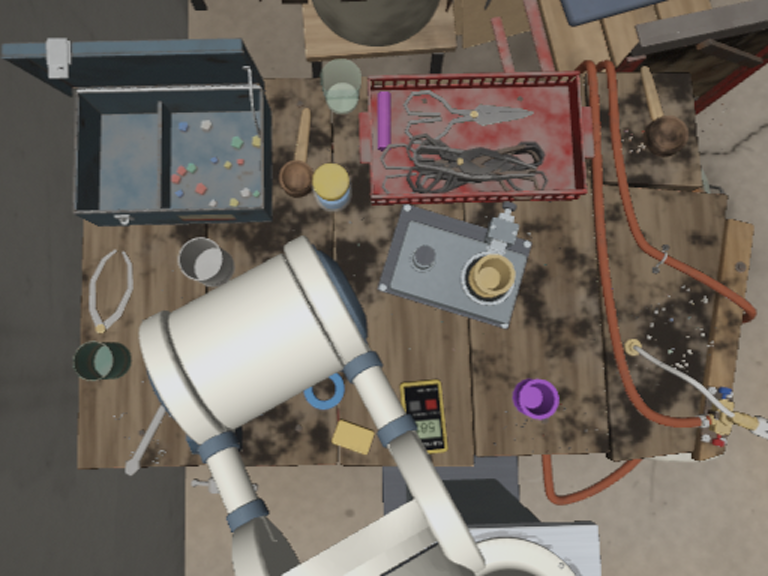

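```bash
python3 - <<'E'
from bench import bot
from h import *
s=bot.snapshot("scene")
for z in(.083,.062): print(z,proj(s,(.5554,.0147,z)))
bot.close_job()
E
```

```text
0.083 (np.float64(337.7884290932714), np.float64(208.33109653737074))
0.062 (np.float64(336.60882443249693), np.float64(213.70542297506083))
the job is handed in; nothing more can be done
```

The mould is standing upright inside the pad's rim, with the pad latched down. I handed the job in at about 21 s of robot time. The pad ran its full travel without the early hard stop, so the hidden stop was not set and I left the release plunger alone.

- **Push:** The pad reached its end stop at about 24 mm, with about 36 N upward at the wrist, and I held it there for over 1 s.
- **Latch:** As I raised the gripper again, the push from the pad disappeared at about 21 mm and the wrist read only the mould's weight. That means the latch was holding the pad.
- **After letting go:** The mould had lifted about 1 mm during that check, so I lowered it back before opening the gripper. The pictures then showed it upright inside the rim. The pad's ring sat at image row 215 in the scene view, against 213.7 expected when latched and 208.3 when up. The jar and tin look undisturbed. The tape roll was partly hidden by the arm in the last top view; I saw no sign that it had moved.

**Disagreements:**
- **Fingertip position:** Both camera views put the open fingertips about 30 mm behind the TCP, not ahead of it as `bot.nose_length` implies. I set the grip height from the pictures instead.
- **Grip height:** The fingers closed to 59 mm, so the grip was probably nearer the mould's waist than the suggested 40–50 mm. The mould did not slip.
- **Latch bolt:** I inferred the latch from force and pad height; I did not measure the bolt's position directly.

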